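# Find the top of a cam on the bench centres and brake it there

## Robot

A 6-joint arm with a two-finger parallel gripper is mounted at the origin on a cart in front of the work surface, level with it; the furniture and walls round the work are solid. World frame = base frame: x ahead of the robot, y to its left, z up, the work surface at z = 0. Lengths are in mm, angles in rad, forces in N, time in s.
With the tool pointing down it reaches from about 350 to 875 mm from the base axis. Payload 4.2 kg.
Tool frame: the origin (TCP) lies midway between the tips of the shut fingers; the grasp point (between the pads) lies 19 mm behind it; z points along the fingers, y is the line along which they close (so a half turn about z gives the same grasp; the last joint's range is limited). The gripper opens to 85 mm and grips with 20 to 120 N. Pads are 22 mm wide; open, the fingers measure 114 mm over their backs; the gripper's body (76 mm by 85 mm) begins 54 mm behind the grasp point. The pads swing forward as they close: fully open they stand 13 mm farther back than shut.
Start: joints at [-1.025, 0.385, 0.008, 0, -1.194, -0.259], TCP at [176.819, -599.445, 231.312] pointing down, gripper open.
Joint ranges: [-3.14, 3.14], [-1.21, 2.06], [-1.07, 1.41], [-3.16, 2.05], [-2.99, -0.16], [-3.1, 3.1]. Speed limits (rad/s): [2.79, 2.79, 3.14, 3.14, 3.14, 3.14].

## Interface

Orientations are given as a unit quaternion [x, y, z, w].
In Python, from bench import arm gives the robot as it stands.
- The arm moves only by the tool send_rows, never from a script. Its argument "targets" is a list of rows, each an object of numbers: "gripper": the gripper command: -1 is fully open, 1 is shut, values between are in proportion; "x", "y", "z": the shift along the tool's x, y, z in cm; "ax", "ay", "az": the turn, a rotation vector about the tool's x, y, z in degrees. A call has 1 to 5 rows; each row shifts and turns the commanded pose from where the row before left it, along the tool's axes as they then stand; what a row does not reach is not made up. A row lasts 1/12 s, in which the tool goes at most 41.7 mm and 7.16 degrees, less where a joint would pass 70% of its speed; a pose out of reach is approached as far as the arm can. A call is refused whole if a number of a shift passes 4.17 or a number of a turn 7.16, either way. A call with a gripper value outside its range is refused whole. The fingers move at their own pace and stop on an object; the grip force is fixed at half the most. Time passes only in rows, so rows that do not move let the fingers close. It gives the time, the measured TCP pose, the force, the opening and the grip force at its end, in the units of the state.
- arm.read_state(): the state, without advancing time (a new reading comes with each control period).
- arm.get_image(name): name is "scene" or "top"; returns (picture, depth): 400x640x3 uint8, red, green, blue; 400x640 float32, mm along the optical axis (not along the pixel's ray), 0 where there is no reading.
- arm.camera_model(name): a dict with "fx", "fy", "cx", "cy" (pixels), "cam_to_world" (4x4, takes a point from camera to world coordinates). Camera axes: x right, y down, z forward; pixel columns grow to the right and rows downward; lengths in mm; the calibration is good to about 2 mm. A picture is of the moment at which its call begins. camera_model takes no time and is no camera call.
- arm.job_done(): hands the job in; it is judged then, once.
Trained networks look in the newest picture that a camera, given by its name, has taken for a name from the list of things; names that differ only in an ending like _2 or _b are one class to them, and where a whole thing is asked for, a point or a joint stands for the part that bears it (a point fixed in the world has none). Each returns a list of dicts, best first, with "score" (0 to 1); they miss things now and then, are a little off and sometimes report something else, mostly with a low value. They report only what shows in the picture. A call takes as long as a camera call.
- arm.boxes_of(camera, thing): "rect" ([left, top, width, height] in pixels, round what is visible of it).
The state is a dict: "clock": time; "joints": joint angles; "joint_vel": joint speeds; "joint_efforts": joint torques, N m; "position": TCP position; "ee_rot": TCP orientation; "contact_force": force on the tool from outside, world axes, zero at the start; "wrist_torque": the same for the moment, N m; "gripper_width": finger opening in mm; "grasp_force": force on a finger pad.
Only numpy, scipy, OpenCV 4.12 (cv2) and the standard library are available. Lean on these libraries where they do the work, as an engineer would, in place of code of your own. Each camera call takes 0.05 s, during which the arm holds its last target. There are 200 camera calls.

## Task

Turn the camshaft on the bench centres by its crank handle until the cam's nose pushes the dial gauge's plunger in as far as it ever goes, so that the dial stands at its highest reading, and leave it there. Only then press the brake knob down onto the disc, so that the shaft is held. Be gentle, so that the shaft is never forced off its sprung centres, keep off the gauge's plunger and needle, and leave the tools lying around alone.

Things in the scene. Friction and masses are not known exactly. Their poses are not given: they have to be found in the camera images.
- bench_centres: Grey bench-centres fixture, fixed: a bed 120 x 190 x 14 mm with two heads carrying a level steel shaft, centre line 75 mm above the worktop. Origin: on the worktop under the middle of the shaft. x points across the shaft to the dial gauge, away from the robot; y along the shaft, from the crank (-y end) to the brake; z up. All but the crank and brake knob is under 123 mm high.
- dial (a point): Centre of the white dial of the gauge, facing up: a steel can of 58 mm diameter, top at 87 mm, at x = +98, y = -18 mm of the fixture. Its plunger lies level along the fixture's x, with a ball tip against the cam at y = -18 mm. Keep off plunger and needle.
- shaft (a joint): Angle of the shaft, rad: 0 with the crank straight up, positive leaning to the fixture's +x, away from the robot; stops at -1.5 and 1.5. It starts near the lower stop, leaning to the robot. Stiff (0.07 N m, 1 to 3 N at the handle), it stays where left. The cam is clamped on it at an unknown angle: its nose faces the plunger somewhere between -0.65 and 0.75 rad.
- plunger (a joint): Travel of the gauge's sprung plunger (about 1 N), m: 0 while the round part of the cam faces it, growing to between 6 and 7 mm as the nose pushes it in, falling as the nose goes by. The lift begins and ends about 0.8 rad of turning from its top, is alike on both sides, and falls about 0.5 mm in the first 0.15 rad. A load on the crank shifts it a little.
- needle (a joint): Angle of the dial's black needle, rad: 0 when its long end points at the shaft, turning clockwise seen from above by 0.4 rad for each mm of plunger travel.
- brake (a joint): How far the brake knob is pushed down, m: 0 up; at about 7 mm its pad meets the disc and it stops firmly. The stem slides stiffly (about 4 N) and stays where it is left.
- lift (a joint): How far the sprung centres, and the shaft with them, are pushed up (+) or down (-), m: 1 mm for each 12 N. Forced over 2.5 mm (30 N), the shaft jumps off its centres: the job is spoilt.
- end_float (a joint): The same along the shaft, positive to the fixture's +y, m: 1 mm for each 12 N, with the same limit of 2.5 mm (30 N) either way.
- crank_grip (a point): Middle of the crank handle, the point to hold or push: a black round bar, 12 mm diameter, 50 mm long, parallel to the shaft, 45 mm from its centre line, at y = -122 mm of the fixture; 73 mm above the worktop or higher as it goes round. It spins freely on its pin, so it can be held in an upright grip all the way round. Push it round with a light hand.
- brake_top (a point): Centre of the top of the brake knob: a black round knob of 28 mm diameter on an upright stem, at x = 0, y = +35 mm of the fixture, 144 mm above the worktop when up. Pressed straight down with 8 to 20 N.
- screwdriver: Bystander: insulated screwdriver 201 mm long, lying to the left of the fixture; origin at the middle of its underside.
- pliers: Bystander: pliers 159 mm long, lying to the right of the fixture; origin at the middle of the underside.
- tape_measure: Bystander: yellow tape measure standing on edge, 34 x 68 x 60 mm, to the left of the fixture; origin at the centre of its underside.
- wrench: Bystander: small flat wrench 146 mm long, lying beyond the fixture and to its left; origin at the middle of its underside.

How it is judged (in metres and radians):
On the way:
1. the shaft stands with the plunger within 0.5 mm of its farthest travel, the brake still up (value of joint plunger above 0.0059 m and value of joint brake below 0.002 m), for 0.3 s.
At the end, for the whole second after the job is handed in: The shaft is at rest with the plunger within 0.5 mm of its farthest travel (dial at its highest), and the brake knob is down with its pad on the disc (pushed in at least 6.2 mm) (value of joint plunger above 0.0059 m and value of joint brake above 0.0062 m and velocity of joint shaft between -0.02 and 0.02 rad/s); the robot touches nothing.
It fails at once if the brake is pressed 3 mm or more while the plunger is over 0.5 mm short of its farthest travel (value of joint plunger below 0.0059 m and value of joint brake above 0.003 m).
It fails at once if the shaft is forced over 2.5 mm (30 N) off its sprung centres, up, down or endwise (value of joint any of lift, end_float above 0.0025 m or value of joint any of lift, end_float below -0.0025 m).
It fails at once if the gauge is touched: the robot bears on the plunger or the needle (contact force between any of the fingers, the arm and plunger above 1 N or contact force between any of the fingers, the arm and needle above 1 N).
It fails at once if a bystander is shifted by more than 20 mm (distance of any of screwdriver, pliers, tape_measure, wrench from where it was at the start of the episode above 0.02 m).
It also fails if it takes over 51 s, if anything falls off the work surface, if the arm or the gripper's body presses on something with over 40 N, if the wrist force passes 120 N, or if a joint passes its speed limit or range.

## Working session

There is one attempt and no reset: what is moved stays moved. The work goes in short steps, Python scripts to look and compute and a tool call to move; the robot and the scene stay as the last step left them, time stands still between calls to the robot, and variables do not carry over. Pictures are saved under pics/ and viewed, at most 10 in all, crops included, and the job is handed in when it is done.

Besides the shell and the picture viewer there is one more tool, called after "Emit:" in YAML: its name, and indented under it one key for each argument. send_rows: Moves the arm, as the interface text tells. Its arguments: {"type":"object","properties":{"targets":{"type":"array"}},"required":["targets"]}

```bash
mkdir -p pics; ls; cat > h.py <<'E'
import numpy as np, cv2
from bench import arm
def pw(cam,u,v,d):
    m=arm.camera_model(cam);T=np.array(m["cam_to_world"])
    return (T@np.array([(u-m["cx"])*d/m["fx"],(v-m["cy"])*d/m["fy"],d,1]))[:3]
def at_z(cam,u,v,z):
    m=arm.camera_model(cam);T=np.array(m["cam_to_world"])
    r=T[:3,:3]@np.array([(u-m["cx"])/m["fx"],(v-m["cy"])/m["fy"],1]);o=T[:3,3]
    return o+r*(z-o[2])/r[2]
def proj(cam,p):
    m=arm.camera_model(cam);T=np.linalg.inv(np.array(m["cam_to_world"]))
    q=T@np.append(p,1);return q[0]/q[2]*m["fx"]+m["cx"],q[1]/q[2]*m["fy"]+m["cy"]
E
python3 - <<'E'
from h import *
np.set_printoptions(precision=3,suppress=True)
for c in ["scene","top"]:
    im,d=arm.get_image(c);cv2.imwrite(f"pics/{c}0.png",im[:,:,::-1])
    print(c,arm.camera_model(c))
    for t in ["bench_centres","dial","crank_grip","brake_top","needle","screwdriver","tape_measure","pliers","wrench"]:
        for b in arm.boxes_of(c,t)[:1]:
            l,tp,w,h=b["rect"];u,v=l+w/2,tp+h/2;dd=d[int(min(v,399)),int(min(u,639))]
            print(t,round(b["score"],2),np.round(b["rect"]),pw(c,u,v,dd))
s=arm.read_state();print(s)
E
```

```text
pics
scene {'fx': 396.97459662877463, 'fy': 396.97459662877463, 'cx': 309.6641377989483, 'cy': 199.41632039595902, 'cam_to_world': array([[  -0.747,   -0.489,    0.45 ,   25.739],
       [  -0.665,    0.543,   -0.513,  577.496],
       [   0.006,   -0.682,   -0.731, 1046.108],
       [   0.   ,    0.   ,    0.   ,    1.   ]])}
bench_centres 0.92 [279. 188.  76.  66.] [576.176 -90.741  13.139]
dial 0.91 [283. 187.  76.  64.] [ 572.631 -101.96    13.407]
crank_grip 0.54 [304. 196.  52.  33.] [ 547.897 -121.531   53.595]
brake_top 0.49 [305. 204.   5.   6.] [564.367 -27.042 143.96 ]
screwdriver 0.64 [247. 307.  55.  32.] [419.662 270.631  26.559]
tape_measure 0.71 [248. 254.  20.  20.] [581.317 175.416  47.126]
pliers 0.68 [377. 167.  27.  30.] [ 503.9   -429.024   -1.936]
wrench 0.55 [244. 203.  22.  30.] [750.242  34.813   1.481]
top {'fx': 387.364907965818, 'fy': 387.364907965818, 'cx': 325.4629087039706, 'cy': 196.29435337130602, 'cam_to_world': array([[  -0.018,   -0.982,    0.19 ,  396.519],
       [  -1.   ,    0.016,   -0.014,  -58.928],
       [   0.01 ,   -0.19 ,   -0.982, 124
[... 359 characters left out ...]
3.213 269.387  24.514]
tape_measure 0.74 [237. 202.  24.  18.] [583.089 159.822  61.783]
pliers 0.76 [414. 231.  50.  18.] [ 489.441 -437.109    3.032]
wrench 0.61 [273. 153.  37.  18.] [752.209  32.921   6.012]
{'clock': 1.0, 'joints': array([-1.025,  0.385,  0.008, -0.   , -1.194, -0.259]), 'joint_vel': array([ 0.001,  0.001, -0.   , -0.   , -0.001,  0.001]), 'joint_efforts': array([ -0.   , -39.209,  18.862,   4.191,  -0.   ,   0.   ]), 'position': array([ 176.854, -599.431,  231.3  ]), 'ee_rot': array([-0.143,  0.99 ,  0.   ,  0.   ]), 'contact_force': array([-0.015, -0.695,  0.341]), 'wrist_torque': array([-0.007,  0.015,  0.003]), 'grasp_force': 0.0, 'gripper_width': 85.33067576718129}
```

View pics/top0.png

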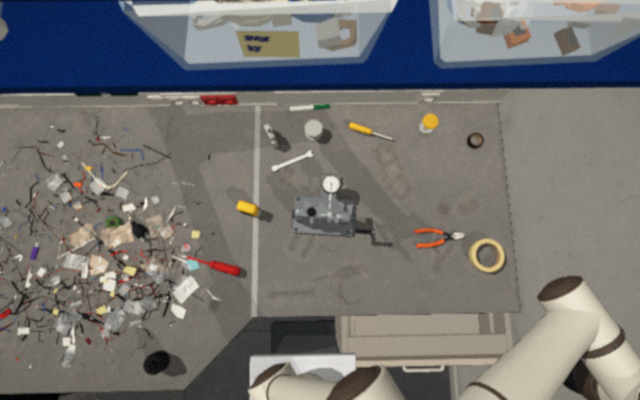

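View pics/scene0.png

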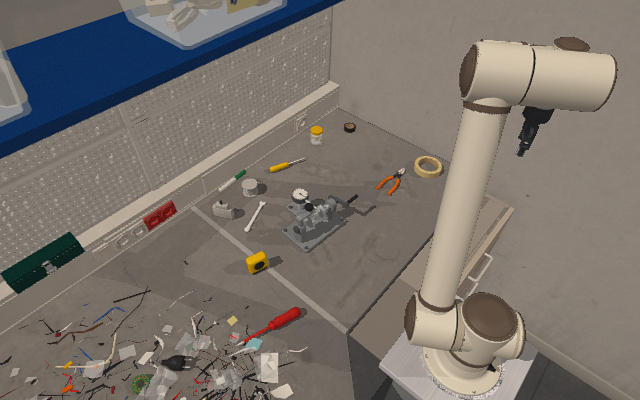

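The top picture shows the fixture about (325,215), dial at (332,184), brake knob at (311,212) and the crank handle at about (380,241), leaning to the robot. Pliers are at (440,237), well to the right. I'll enlarge and measure.

```bash
python3 - <<'E'
from h import *
np.set_printoptions(precision=1,suppress=True)
im,d=arm.get_image("top")
cv2.imwrite("pics/z1.png",cv2.resize(im[165:265,280:405,::-1],None,fx=6,fy=6,interpolation=cv2.INTER_CUBIC))
im2,d2=arm.get_image("scene")
for c,D,(u0,u1,v0,v1) in [("top",d,(280,405,165,265)),("scene",d2,(270,385,170,260))]:
    m=arm.camera_model(c);T=np.array(m["cam_to_world"])
    U,V=np.meshgrid(np.arange(u0,u1),np.arange(v0,v1));Z=D[v0:v1,u0:u1]
    P=np.stack([(U-m["cx"])*Z/m["fx"],(V-m["cy"])*Z/m["fy"],Z],-1)@T[:3,:3].T+T[:3,3]
    P=P[Z>0].reshape(-1,3)
    for n,lo,hi in [("brake",130,160),("78-95",78,95)]:
        q=P[(P[:,2]>lo)&(P[:,2]<hi)];print(c,n,len(q),np.median(q,0))
    q=P[(P[:,2]>78)&(P[:,2]<95)&(P[:,0]>600)];print("dial",len(q),q.mean(0),(q.min(0)+q.max(0))/2)
    q=P[(P[:,2]>40)&(P[:,1]<-165)];print("crank",len(q),q.mean(0));print(q[np.argsort(q[:,1])][:60:2])
E
```

```text
top brake 73 [564.5 -32.  142.8]
top 78-95 636 [567.2 -98.3  84.7]
dial 281 [656.9 -91.6  84.1] [643.9 -92.6  84.5]
crank 64 [ 510.9 -188.2   94.1]
[[ 509.  -214.6   89.3]
 [ 508.9 -211.3   91.2]
 [ 508.4 -207.7   96.3]
 [ 511.2 -207.6   98.2]
 [ 505.8 -204.9   93.6]
 [ 508.6 -204.8   95.6]
 [ 514.7 -202.2   94.2]
 [ 508.2 -201.3   99.7]
 [ 506.1 -199.3   91.5]
 [ 508.7 -199.    94.8]
 [ 514.7 -196.2   95.2]
 [ 508.6 -195.8   96.9]
 [ 514.7 -193.2   95.4]
 [ 508.9 -193.1   94.6]
 [ 512.  -190.4   93.2]
 [ 506.1 -190.2   92.7]
 [ 514.9 -187.3   94.9]
 [ 511.6 -186.9   97.5]
 [ 512.  -184.3   94.2]
 [ 508.9 -184.    96. ]
 [ 512.  -181.2   95.3]
 [ 506.  -181.    95.6]
 [ 509.2 -178.4   93.3]
 [ 511.9 -178.1   96.5]
 [ 515.2 -175.6   93.7]
 [ 508.9 -175.    96.8]
 [ 518.4 -172.9   91.5]
 [ 512.2 -172.4   94.6]
 [ 518.5 -169.9   91.4]
 [ 515.  -169.3   96.7]]
scene brake 60 [563.8 -30.2 143.6]
scene 78-95 537 [564.6 -88.   85.9]
dial 191 [655.3 -90.1  85.4] [649.8 -91.2  85.2]
crank 43 [ 510.7 -187.6   95.7]
[[ 509.9 -211.8   96.6]
 [ 506.8 -208.3   91.9]
 [ 510.3 -206.2  100.7]
 [ 507.3 -203.8   90.2]
 [ 514.  -200.5   97.7]
 [ 508.  -198.    99. ]
 [ 511.3 -197.1   97.4]
 [ 514.  -195.3   97. ]
 [ 508.6 -194.3   92. ]
 [ 510.4 -190.2   98.7]
 [ 508.9 -188.8   96.1]
 [ 507.4 -187.    93.8]
 [ 513.4 -183.7   97. ]
 [ 507.9 -181.9   97.5]
 [ 509.5 -178.4   99.1]
 [ 508.6 -177.6   95.6]
 [ 511.1 -175.5   95.5]
 [ 508.8 -173.4   89.2]
 [ 507.4 -170.4   97.4]
 [ 518.5 -169.2   95.2]
 [ 509.9 -168.5   97.2]
 [ 511.7 -165.3   98.4]]
```

View pics/z1.png

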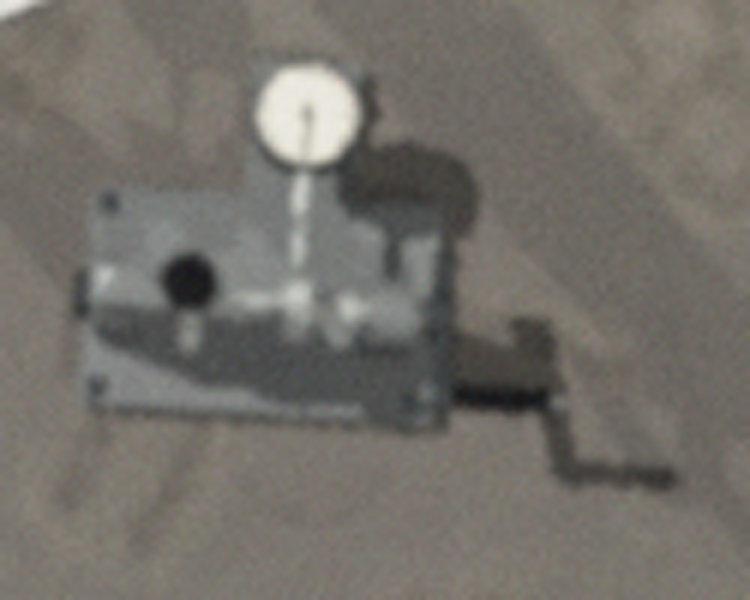

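```bash
python3 - <<'E'
from h import *
np.set_printoptions(precision=1,suppress=True)
im,d=arm.get_image("top")
a=-4.7*np.pi/180;ex=np.array([np.cos(a),np.sin(a),0]);ey=np.array([-np.sin(a),np.cos(a),0]);o=np.array([561.6,-66,0])
F=lambda x,y,z:o+ex*x+ey*y+[0,0,z]
th=-1.26;hx,hz=45*np.sin(th),75+45*np.cos(th)
out=[]
for c in ["top","scene"]:
    im,d=arm.get_image(c)
    u0,v0=(280,165) if c=="top" else (265,165)
    A=cv2.resize(im[v0:v0+95,u0:u0+125,::-1],None,fx=6,fy=6,interpolation=cv2.INTER_CUBIC)
    for p in [F(98,-18,87),F(0,35,144),F(hx,-97,hz),F(hx,-147,hz),F(60,95,14),F(-60,95,14),F(60,-95,14),F(-60,-95,14),F(0,-95,75)]:
        u,v=proj(c,p);cv2.circle(A,(int((u-u0+.5)*6),int((v-v0+.5)*6)),3,(0,0,255),-1)
    out.append(cv2.resize(A,(750,300) if 0 else (500,380)))
    
cv2.imwrite("pics/ov.png",np.vstack([out[0],out[1]])[:,:] if 0 else cv2.resize(np.hstack(out),(800,304)))
E
```

```text
(no output)
```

View pics/ov.png

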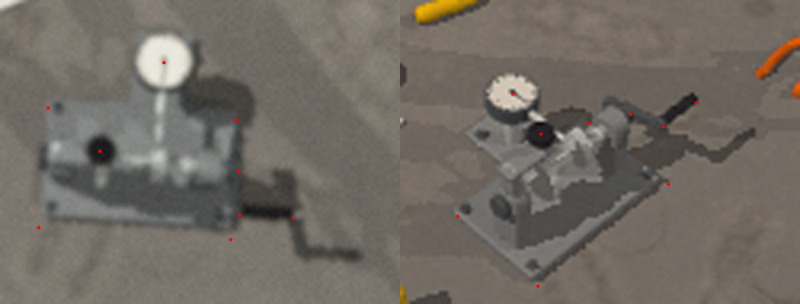

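The handle and dial overlays fit, so the fixture pose is about (561.6, -66) with yaw -4.7° and the crank near -1.26 rad. First I turn the tool to the fixture axes, then go above the handle.

Emit:
send_rows:
  targets:
    - {"az": -6.9, "gripper": -1}
    - {"az": -6.9, "gripper": -1}
    - {"az": -6.9, "gripper": -1}
    - {"az": -6.9, "gripper": -1}
    - {"az": -6.9, "gripper": -1}

```text
$.targets[0]: bad value
```

Emit:
send_rows:
  targets:
    - {"az": -6.9, "gripper": -1}
    - {"az": -6.9, "gripper": -1}
    - {"az": -6.9, "gripper": -1}
    - {"az": -6.9, "gripper": -1}
    - {"az": -6.8, "gripper": -1}

```text
$.targets[0]: bad value
```

Emit:
send_rows:
  targets:
    - {"x": -2.9, "y": -2.0, "gripper": -1}
    - {"x": -2.9, "y": -2.0, "gripper": -1}
    - {"x": -2.9, "y": -2.0, "gripper": -1}
    - {"x": -2.9, "y": -2.0, "gripper": -1}
    - {"x": -2.9, "y": -2.0, "gripper": -1}

```text
$.targets[0]: bad value
```

Emit:
send_rows:
  targets:
    - {"x": -2.9, "y": -2.0, "gripper": -1}
    - {"x": -2.9, "y": -2.0, "gripper": -1}
    - {"x": -2.9, "y": -2.0, "gripper": -1}
    - {"x": -2.9, "y": -2.0, "gripper": -1}
    - {"x": -2.9, "y": -2.0, "gripper": -1}

```text
$.targets[0]: bad value
```

Emit:
send_rows:
  targets:
    - {"x": -2.9, "y": -2.0, "gripper": -1}
    - {"x": -2.9, "y": -2.0, "gripper": -1}
    - {"x": -2.9, "y": -2.0, "gripper": -1}
    - {"x": -2.9, "y": -2.0, "gripper": -1}
    - {"gripper": -1}

```text
$.targets[0]: bad value
```

```bash
cat >> h.py <<'E'
a=-4.7*np.pi/180;ex=np.array([np.cos(a),np.sin(a),0]);ey=np.array([-np.sin(a),np.cos(a),0]);o=np.array([561.6,-66,0])
F=lambda x,y,z:o+ex*x+ey*y+[0,0,z]
def tf(p): return np.array([(p-o)@ex,(p-o)@ey,p[2]])
def st():
    s=arm.read_state();print("clk %.2f"%s["clock"],"fix",np.round(tf(s["position"]),1),"rot",np.round(s["ee_rot"],3),"F",np.round(s["contact_force"],1),"w %.1f g %.1f"%(s["gripper_width"],s["grasp_force"]))
def dials(name):
    out=[]
    for c in ["scene","top"]:
        im,d=arm.get_image(c)
        g=np.mgrid[-36:37:.25,-36:37:.25]  # fixture dx (rows, top=+x), dy
        xs=36-np.arange(0,72,.3);X,Y=np.meshgrid(xs,xs,indexing='ij')
        uv=np.array([proj(c,F(98+x,-18+y,87)) for x,y in zip(X[::8,::8].ravel(),Y[::8,::8].ravel())]).reshape(30,30,2)
        idx=[F(98+x,-18+y,87) for x,y in [(36,36),(36,-36),(-36,-36),(-36,36)]]
        src=np.float32([proj(c,p) for p in idx]);H=cv2.getPerspectiveTransform(src,np.float32([[0,0],[390,0],[390,390],[0,390]]))
        out.append(cv2.warpPerspective(im[:,:,::-1].copy(),H,(390,390),flags=cv2.INTER_CUBIC))
    cv2.imwrite(name,np.hstack(out));return out
E
sed -i '/np.mgrid/d;/xs=36/d;/uv=np.array/d' h.py
python3 - <<'E'
from h import *
st();dials("pics/d0.png")
im,d=arm.get_image("top");cv2.imwrite("pics/t1.png",im[:,:,::-1])
E
```

```text
clk 1.25 fix [-339.8 -563.2  231.3] rot [-0.143  0.99  -0.     0.   ] F [-0.4  0.7 -0.5] w 84.6 g 0.0
```

View pics/d0.png

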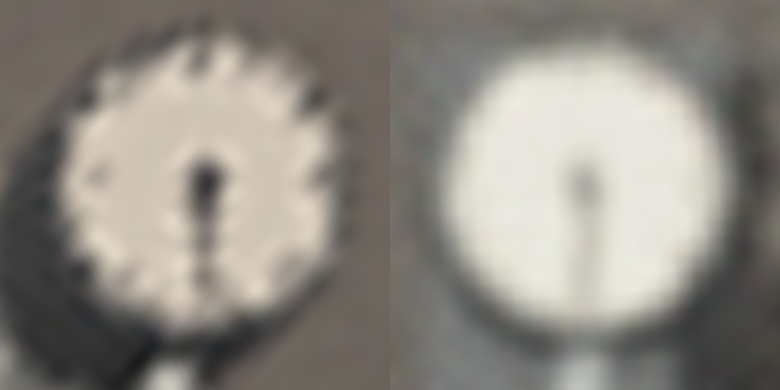

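The two dial crops are legible, with the needle pointing down to the shaft (reading 0) in both. The rows were refused, probably because every field is required, so I resend with all of them.

Emit:
send_rows:
  targets:
    - {"x": 0, "y": 0, "z": 0, "ax": 0, "ay": 0, "az": -6.9, "gripper": -1}
    - {"x": 0, "y": 0, "z": 0, "ax": 0, "ay": 0, "az": -6.9, "gripper": -1}
    - {"x": 0, "y": 0, "z": 0, "ax": 0, "ay": 0, "az": -6.9, "gripper": -1}
    - {"x": 0, "y": 0, "z": 0, "ax": 0, "ay": 0, "az": -6.9, "gripper": -1}
    - {"x": 0, "y": 0, "z": 0, "ax": 0, "ay": 0, "az": -6.9, "gripper": -1}

```text
clock: 1.82
position: [176.8, -599.4, 231.3]
ee_rot: [-0.433, 0.902, -0.0, -0.0]
contact_force: [-0.5, -0.9, -0.3]
gripper_width: 85.3
grasp_force: 0.0
```

Emit:
send_rows:
  targets:
    - {"x": 0, "y": 0, "z": 0, "ax": 0, "ay": 0, "az": -6.9, "gripper": -1}
    - {"x": 0, "y": 0, "z": 0, "ax": 0, "ay": 0, "az": -6.9, "gripper": -1}
    - {"x": 0, "y": 0, "z": 0, "ax": 0, "ay": 0, "az": -6.9, "gripper": -1}
    - {"x": 0, "y": 0, "z": 0, "ax": 0, "ay": 0, "az": -6.9, "gripper": -1}
    - {"x": 0, "y": 0, "z": 0, "ax": 0, "ay": 0, "az": -6.8, "gripper": -1}

```text
clock: 2.23
position: [176.8, -599.4, 231.3]
ee_rot: [-0.68, 0.733, -0.0, 0.0]
contact_force: [0.4, -0.0, -0.4]
gripper_width: 85.0
grasp_force: 0.0
```

Emit:
send_rows:
  targets:
    - {"x": -2.9, "y": -2.0, "z": 0, "ax": 0, "ay": 0, "az": 0, "gripper": -1}
    - {"x": -2.9, "y": -2.0, "z": 0, "ax": 0, "ay": 0, "az": 0, "gripper": -1}
    - {"x": -2.9, "y": -2.0, "z": 0, "ax": 0, "ay": 0, "az": 0, "gripper": -1}
    - {"x": -2.9, "y": -2.0, "z": 0, "ax": 0, "ay": 0, "az": 0, "gripper": -1}
    - {"x": -2.9, "y": -2.0, "z": 0, "ax": 0, "ay": 0, "az": 0, "gripper": -1}

```text
clock: 2.65
position: [289.0, -461.8, 231.4]
ee_rot: [-0.678, 0.735, -0.0, -0.0]
contact_force: [0.5, -0.1, 1.4]
gripper_width: 85.1
grasp_force: 0.0
```

Emit:
send_rows:
  targets:
    - {"x": -2.9, "y": -2.0, "z": 0, "ax": 0, "ay": 0, "az": 0, "gripper": -1}
    - {"x": -2.9, "y": -2.0, "z": 0, "ax": 0, "ay": 0, "az": 0, "gripper": -1}
    - {"x": -2.9, "y": -2.0, "z": 0, "ax": 0, "ay": 0, "az": 0, "gripper": -1}
    - {"x": -2.9, "y": -2.0, "z": 0, "ax": 0, "ay": 0, "az": 0, "gripper": -1}
    - {"x": -2.9, "y": -2.0, "z": 0, "ax": 0, "ay": 0, "az": 0, "gripper": -1}

```text
clock: 3.07
position: [400.6, -325.2, 231.7]
ee_rot: [-0.678, 0.735, -0.0, 0.0]
contact_force: [0.4, -0.6, 0.1]
gripper_width: 85.5
grasp_force: 0.0
```

Emit:
send_rows:
  targets:
    - {"x": -2.9, "y": -2.0, "z": 0, "ax": 0, "ay": 0, "az": 0, "gripper": -1}
    - {"x": -2.9, "y": -2.0, "z": 0, "ax": 0, "ay": 0, "az": 0, "gripper": -1}
    - {"x": -2.9, "y": -2.0, "z": 0, "ax": 0, "ay": 0, "az": 0, "gripper": -1}
    - {"x": -2.9, "y": -2.0, "z": 0, "ax": 0, "ay": 0, "az": 0, "gripper": -1}
    - {"x": 0, "y": 0, "z": 0, "ax": 0, "ay": 0, "az": 0, "gripper": -1}

```text
clock: 3.48
position: [492.4, -214.1, 231.4]
ee_rot: [-0.68, 0.733, -0.001, 0.001]
contact_force: [0.1, 0.5, -0.2]
gripper_width: 85.4
grasp_force: 0.0
```

```bash
python3 - <<'E'
from h import *
st()
for c,D in [("top",0),("scene",0)]:
    im,d=arm.get_image(c);m=arm.camera_model(c);T=np.array(m["cam_to_world"])
    u,v=map(int,proj(c,F(-43,-122,95)));print(u,v)
    U,V=np.meshgrid(np.arange(u-25,u+25),np.arange(v-25,v+25));Z=d[v-25:v+25,u-25:u+25]
    P=np.stack([(U-m["cx"])*Z/m["fx"],(V-m["cy"])*Z/m["fy"],Z],-1)@T[:3,:3].T+T[:3,3]
    Q=(P-o)@np.array([ex,ey,[0,0,1]]).T;q=Q[(Q[...,2]>60)&(Q[...,2]<112)&(Q[...,1]<-105)&(Q[...,1]>-160)&(Z>0)]
    if len(q):print(len(q),np.median(q,0),q.min(0),q.max(0))
E
```

```text
clk 3.48 fix [ -56.9 -153.2  231.4] rot [-0.68   0.733 -0.001  0.001] F [ 0.1  0.5 -0.2] w 85.4 g 0.0
362 232
352 199
41 [ -39.13711705 -128.77059815   97.75679219] [ -45.40348873 -155.52984395   90.95252827] [ -30.65855958 -105.55947816  103.41996895]
```

Emit:
send_rows:
  targets:
    - {"x": -2.7, "y": -1.4, "z": 0, "ax": 0, "ay": 0, "az": 0, "gripper": -1}
    - {"x": 0, "y": 0, "z": 3, "ax": 0, "ay": 0, "az": 0, "gripper": -1}
    - {"x": 0, "y": 0, "z": 3, "ax": 0, "ay": 0, "az": 0, "gripper": -1}
    - {"x": 0, "y": 0, "z": 2.5, "ax": 0, "ay": 0, "az": 0, "gripper": -1}
    - {"x": 0, "y": 0, "z": 2.5, "ax": 0, "ay": 0, "az": 0, "gripper": -1}

```text
clock: 4.0
position: [504.1, -192.7, 120.3]
ee_rot: [-0.677, 0.736, -0.0, -0.0]
contact_force: [-0.2, -0.8, 0.0]
gripper_width: 85.3
grasp_force: 0.0
```

Emit:
send_rows:
  targets:
    - {"x": 0, "y": 0, "z": 2, "ax": 0, "ay": 0, "az": 0, "gripper": -1}
    - {"x": 0, "y": 0, "z": 1.6, "ax": 0, "ay": 0, "az": 0, "gripper": -1}
    - {"x": 0, "y": 0, "z": 1.6, "ax": 0, "ay": 0, "az": 0, "gripper": -1}
    - {"x": 0, "y": 0, "z": 0, "ax": 0, "ay": 0, "az": 0, "gripper": -1}
    - {"x": 0, "y": 0, "z": 0, "ax": 0, "ay": 0, "az": 0, "gripper": -1}

```text
clock: 4.42
position: [504.2, -192.7, 69.0]
ee_rot: [-0.677, 0.736, 0.001, -0.001]
contact_force: [0.4, -0.2, 0.3]
gripper_width: 85.6
grasp_force: 0.0
```

```bash
python3 - <<'E'
from h import *
st();o2=[]
for c,(u0,v0) in [("scene",(290,130)),("top",(290,165))]:
    im,_=arm.get_image(c);o2.append(cv2.resize(im[v0:v0+100,u0:u0+110,::-1],None,fx=3.6,fy=3.6,interpolation=cv2.INTER_CUBIC))
cv2.imwrite("pics/v2.png",np.hstack(o2))
E
```

```text
clk 4.42 fix [ -46.8 -131.    69. ] rot [-0.677  0.736  0.001 -0.001] F [ 0.4 -0.2  0.3] w 85.6 g 0.0
```

View pics/v2.png

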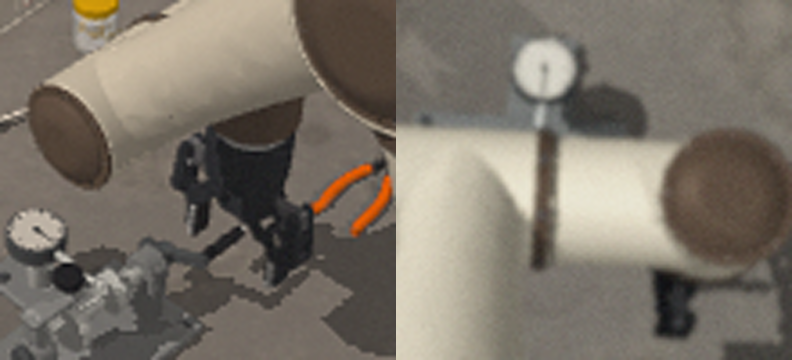

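Scene crop: the handle (about 240,235 in the crop) lies between the open fingers, and the dial is visible from both cameras. I close to a loose cage, about 20 mm, around the handle.

Emit:
send_rows:
  targets:
    - {"x": -0.5, "y": -0.5, "z": 0, "ax": 0, "ay": 0, "az": 0, "gripper": 0.2}
    - {"x": 0, "y": 0, "z": 0, "ax": 0, "ay": 0, "az": 0, "gripper": 0.5}
    - {"x": 0, "y": 0, "z": 0, "ax": 0, "ay": 0, "az": 0, "gripper": 0.5}
    - {"x": 0, "y": 0, "z": 0, "ax": 0, "ay": 0, "az": 0, "gripper": 0.5}
    - {"x": 0, "y": 0, "z": 0, "ax": 0, "ay": 0, "az": 0, "gripper": 0.5}

```text
clock: 4.93
position: [510.6, -187.1, 69.6]
ee_rot: [-0.678, 0.735, -0.0, 0.0]
contact_force: [0.3, 1.1, -0.7]
gripper_width: 25.1
grasp_force: 0.0
```

Emit:
send_rows:
  targets:
    - {"x": 0, "y": 0, "z": 0, "ax": 0, "ay": 0, "az": 0, "gripper": 0.5}
    - {"x": 0, "y": 0, "z": 0, "ax": 0, "ay": 0, "az": 0, "gripper": 0.5}
    - {"x": 0, "y": 0, "z": 0, "ax": 0, "ay": 0, "az": 0, "gripper": 0.5}

```text
clock: 5.18
position: [510.8, -187.2, 69.4]
ee_rot: [-0.678, 0.735, -0.0, 0.0]
contact_force: [0.7, -0.2, 0.3]
gripper_width: 21.3
grasp_force: 0.3
```

```bash
python3 -c "
from h import *
st()"
```

```text
clk 5.18 fix [ -40.7 -125.    69.4] rot [-0.678  0.735 -0.     0.   ] F [ 0.7 -0.2  0.3] w 21.3 g 0.3
```

Emit:
send_rows:
  targets:
    - {"x": 0, "y": -0.19, "z": -0.27, "ax": 0, "ay": 0, "az": 0, "gripper": 0.5}
    - {"x": 0, "y": -0.19, "z": -0.27, "ax": 0, "ay": 0, "az": 0, "gripper": 0.5}
    - {"x": 0, "y": -0.19, "z": -0.27, "ax": 0, "ay": 0, "az": 0, "gripper": 0.5}
    - {"x": 0, "y": -0.19, "z": -0.27, "ax": 0, "ay": 0, "az": 0, "gripper": 0.5}
    - {"x": 0, "y": 0, "z": 0, "ax": 0, "ay": 0, "az": 0, "gripper": 0.5}

```text
clock: 5.6
position: [519.0, -188.0, 80.9]
ee_rot: [-0.678, 0.735, -0.001, 0.0]
contact_force: [-0.9, 0.2, 1.0]
gripper_width: 21.2
grasp_force: 0.0
```

Emit:
send_rows:
  targets:
    - {"x": 0, "y": -0.19, "z": -0.24, "ax": 0, "ay": 0, "az": 0, "gripper": 0.5}
    - {"x": 0, "y": -0.19, "z": -0.24, "ax": 0, "ay": 0, "az": 0, "gripper": 0.5}
    - {"x": 0, "y": -0.19, "z": -0.24, "ax": 0, "ay": 0, "az": 0, "gripper": 0.5}
    - {"x": 0, "y": 0, "z": 0, "ax": 0, "ay": 0, "az": 0, "gripper": 0.5}

```text
clock: 5.93
position: [523.2, -188.4, 87.4]
ee_rot: [-0.678, 0.735, 0.001, -0.001]
contact_force: [-2.9, 0.4, 0.1]
gripper_width: 21.4
grasp_force: 1.0
```

```bash
cat >> h.py <<'E'
def needle(name):
    """darkest ray from the dial centre; angle clockwise from the shaft side (image down)"""
    res=[]
    for A in dials(name):
        g=cv2.cvtColor(A,cv2.COLOR_BGR2GRAY).astype(np.float32)
        # dial centre from bright blob
        M=cv2.moments((cv2.GaussianBlur(g,(0,0),9)>0.78*np.percentile(g,97)).astype(np.uint8),True);cx,cy=M["m10"]/M["m00"],M["m01"]/M["m00"]
        t=np.arange(0,2*np.pi,.02);r=np.arange(45,105,3)
        mx=(cx-np.outer(np.sin(t),r)).astype(np.float32);my=(cy+np.outer(np.cos(t),r)).astype(np.float32)
        p=cv2.remap(g,mx,my,cv2.INTER_LINEAR).mean(1)
        k=np.hanning(21);p=np.convolve(np.r_[p[-30:],p,p[:30]],k/k.sum(),"same")[30:-30]
        i=p.argmin();w=np.clip(np.percentile(p,30)-p,0,None);dt=(t-t[i]+np.pi)%(2*np.pi)-np.pi;s=abs(dt)<.35
        res.append((round(float(t[i]+(w*dt)[s].sum()/max(w[s].sum(),1e-6)),2),round(float(np.median(p)-p[i]),1),round(cx),round(cy)))
    st();print("needle scene/top (rad, contrast, cx, cy)",res)
E
python3 -c "
from h import *
needle('pics/d1.png')"
```

```text
clk 6.03 fix [ -28.4 -125.1   87.1] rot [-0.678  0.735  0.001 -0.   ] F [-2.3 -0.7  0.6] w 21.5 g 0.9
needle scene/top (rad, contrast, cx, cy) [(6.2, 53.7, 199, 181), (-0.01, 33.6, 190, 209)]
```

View pics/d1.png

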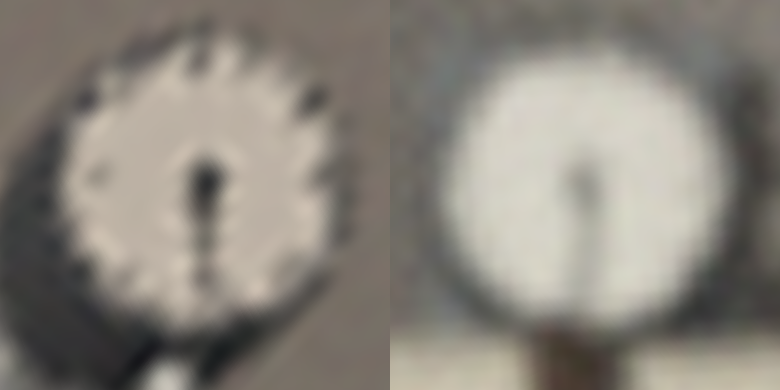

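Both dial crops still show the needle pointing down (0), so the nose lies beyond 0 rad. I push on.

Emit:
send_rows:
  targets:
    - {"x": 0, "y": -0.26, "z": -0.22, "ax": 0, "ay": 0, "az": 0, "gripper": 0.5}
    - {"x": 0, "y": -0.26, "z": -0.2, "ax": 0, "ay": 0, "az": 0, "gripper": 0.5}
    - {"x": 0, "y": -0.26, "z": -0.18, "ax": 0, "ay": 0, "az": 0, "gripper": 0.5}
    - {"x": 0, "y": -0.26, "z": -0.16, "ax": 0, "ay": 0, "az": 0, "gripper": 0.5}
    - {"x": 0, "y": -0.26, "z": -0.14, "ax": 0, "ay": 0, "az": 0, "gripper": 0.5}

```text
clock: 6.45
position: [535.9, -189.6, 96.4]
ee_rot: [-0.678, 0.735, 0.001, -0.001]
contact_force: [-5.0, -0.9, 1.6]
gripper_width: 21.2
grasp_force: 2.0
```

Emit:
send_rows:
  targets:
    - {"x": 0, "y": -0.26, "z": -0.13, "ax": 0, "ay": 0, "az": 0, "gripper": 0.5}
    - {"x": 0, "y": -0.22, "z": -0.1, "ax": 0, "ay": 0, "az": 0, "gripper": 0.5}
    - {"x": 0, "y": -0.22, "z": -0.08, "ax": 0, "ay": 0, "az": 0, "gripper": 0.5}
    - {"x": 0, "y": 0, "z": 0, "ax": 0, "ay": 0, "az": 0, "gripper": 0.5}
    - {"x": 0, "y": 0, "z": 0, "ax": 0, "ay": 0, "az": 0, "gripper": 0.5}

```text
clock: 6.87
position: [544.5, -189.9, 99.6]
ee_rot: [-0.678, 0.735, -0.001, 0.001]
contact_force: [-2.4, -0.4, -0.0]
gripper_width: 21.2
grasp_force: 0.9
```

```bash
python3 - <<'E'
s=open('h.py').read()
s=s.replace('for A in dials(name):','for A,(cx,cy) in zip(dials(name),[(204,182),(193,187)]):')
i=s.index('        # dial centre');j=s.index('        t=np.arange(0,2');s=s[:i]+s[j:]
open('h.py','w').write(s)
from h import *
needle('pics/d2.png')
E
```

```text
clk 6.97 fix [  -7.1 -124.8   99.6] rot [-0.678  0.735 -0.001  0.001] F [-1.  -1.3  0.3] w 21.3 g 0.8
needle scene/top (rad, contrast, cx, cy) [(0.64, 57.7, 204, 182), (0.21, 101.5, 193, 187)]
```

Emit:
send_rows:
  targets:
    - {"x": 0, "y": -0.23, "z": -0.06, "ax": 0, "ay": 0, "az": 0, "gripper": 0.5}
    - {"x": 0, "y": -0.23, "z": -0.04, "ax": 0, "ay": 0, "az": 0, "gripper": 0.5}
    - {"x": 0, "y": -0.23, "z": -0.02, "ax": 0, "ay": 0, "az": 0, "gripper": 0.5}
    - {"x": 0, "y": -0.23, "z": 0, "ax": 0, "ay": 0, "az": 0, "gripper": 0.5}
    - {"x": 0, "y": 0, "z": 0, "ax": 0, "ay": 0, "az": 0, "gripper": 0.5}

```text
clock: 7.38
position: [553.5, -190.6, 100.6]
ee_rot: [-0.678, 0.735, -0.0, 0.0]
contact_force: [-1.9, 0.9, 1.0]
gripper_width: 21.1
grasp_force: 1.1
```

```bash
python3 -c "
from h import *
needle('pics/d3.png')"
```

```text
clk 7.48 fix [   1.9 -124.9  100.6] rot [-0.678  0.735 -0.     0.   ] F [-2.3  0.7  0.6] w 21.4 g 0.9
needle scene/top (rad, contrast, cx, cy) [(1.79, 59.6, 204, 182), (2.91, 79.7, 193, 187)]
```

Emit:
send_rows:
  targets:
    - {"x": 0, "y": -0.22, "z": 0, "ax": 0, "ay": 0, "az": 0, "gripper": 0.5}
    - {"x": 0, "y": -0.22, "z": 0, "ax": 0, "ay": 0, "az": 0, "gripper": 0.5}
    - {"x": 0, "y": 0, "z": 0, "ax": 0, "ay": 0, "az": 0, "gripper": 0.5}

```text
clock: 7.73
position: [557.8, -191.0, 100.6]
ee_rot: [-0.678, 0.735, -0.0, 0.0]
contact_force: [-2.4, 0.5, 0.9]
gripper_width: 21.5
grasp_force: 1.0
```

```bash
python3 -c "
from h import *
needle('pics/d4.png')"
```

```text
clk 7.83 fix [   6.3 -124.9  100.6] rot [-0.678  0.735 -0.     0.   ] F [-1.1  0.3  0.7] w 21.2 g 0.9
needle scene/top (rad, contrast, cx, cy) [(2.3, 48.9, 204, 182), (3.05, 73.7, 193, 187)]
```

Emit:
send_rows:
  targets:
    - {"x": 0, "y": -0.22, "z": 0.02, "ax": 0, "ay": 0, "az": 0, "gripper": 0.5}
    - {"x": 0, "y": -0.22, "z": 0.04, "ax": 0, "ay": 0, "az": 0, "gripper": 0.5}
    - {"x": 0, "y": 0, "z": 0, "ax": 0, "ay": 0, "az": 0, "gripper": 0.5}

```text
clock: 8.08
position: [562.2, -191.4, 100.0]
ee_rot: [-0.678, 0.735, -0.0, 0.0]
contact_force: [-1.6, 0.5, 1.4]
gripper_width: 21.2
grasp_force: 0.9
```

```bash
python3 -c "
from h import *
needle('pics/d5.png')"
```

```text
clk 8.18 fix [  10.7 -124.9  100. ] rot [-0.678  0.735 -0.     0.   ] F [-1.7  0.6  0.3] w 21.1 g 0.8
needle scene/top (rad, contrast, cx, cy) [(2.47, 62.1, 204, 182), (3.02, 77.5, 193, 187)]
```

Emit:
send_rows:
  targets:
    - {"x": 0, "y": -0.22, "z": 0.06, "ax": 0, "ay": 0, "az": 0, "gripper": 0.5}
    - {"x": 0, "y": -0.22, "z": 0.08, "ax": 0, "ay": 0, "az": 0, "gripper": 0.5}
    - {"x": 0, "y": 0, "z": 0, "ax": 0, "ay": 0, "az": 0, "gripper": 0.5}

```text
clock: 8.43
position: [566.5, -191.7, 98.4]
ee_rot: [-0.678, 0.735, -0.0, 0.0]
contact_force: [-2.1, 0.9, 0.6]
gripper_width: 21.2
grasp_force: 0.8
```

```bash
python3 -c "
from h import *
needle('pics/d6.png')"
```

```text
clk 8.53 fix [  15.  -124.9   98.6] rot [-0.678  0.735 -0.     0.   ] F [-1.1  0.7 -0.3] w 21.4 g 0.7
needle scene/top (rad, contrast, cx, cy) [(2.67, 53.8, 204, 182), (3.03, 85.1, 193, 187)]
```

Emit:
send_rows:
  targets:
    - {"x": 0, "y": -0.22, "z": 0.09, "ax": 0, "ay": 0, "az": 0, "gripper": 0.5}
    - {"x": 0, "y": -0.22, "z": 0.1, "ax": 0, "ay": 0, "az": 0, "gripper": 0.5}
    - {"x": 0, "y": 0, "z": 0, "ax": 0, "ay": 0, "az": 0, "gripper": 0.5}

```text
clock: 8.78
position: [570.8, -192.2, 96.5]
ee_rot: [-0.678, 0.735, -0.0, 0.0]
contact_force: [-1.8, 0.6, -0.4]
gripper_width: 21.3
grasp_force: 0.7
```

```bash
python3 -c "
from h import *
needle('pics/d7.png')"
```

```text
clk 8.88 fix [  19.4 -125.    96.6] rot [-0.678  0.735 -0.     0.   ] F [-0.7  0.2  1.2] w 21.4 g 0.6
needle scene/top (rad, contrast, cx, cy) [(2.57, 50.0, 204, 182), (3.02, 85.9, 193, 187)]
```

Emit:
send_rows:
  targets:
    - {"x": 0, "y": -0.22, "z": 0.12, "ax": 0, "ay": 0, "az": 0, "gripper": 0.5}
    - {"x": 0, "y": -0.22, "z": 0.14, "ax": 0, "ay": 0, "az": 0, "gripper": 0.5}
    - {"x": 0, "y": 0, "z": 0, "ax": 0, "ay": 0, "az": 0, "gripper": 0.5}

```text
clock: 9.13
position: [575.2, -192.5, 93.8]
ee_rot: [-0.678, 0.735, -0.0, 0.0]
contact_force: [-0.1, 0.8, 0.5]
gripper_width: 21.6
grasp_force: 0.6
```

```bash
python3 -c "
from h import *
needle('pics/d8.png')"
```

```text
clk 9.23 fix [  23.8 -125.    94. ] rot [-0.678  0.735 -0.     0.   ] F [-0.8  0.4 -0.4] w 21.1 g 0.5
needle scene/top (rad, contrast, cx, cy) [(2.41, 71.8, 204, 182), (3.0, 85.3, 193, 187)]
```

Emit:
send_rows:
  targets:
    - {"x": 0, "y": -0.22, "z": 0.14, "ax": 0, "ay": 0, "az": 0, "gripper": 0.5}
    - {"x": 0, "y": -0.22, "z": 0.14, "ax": 0, "ay": 0, "az": 0, "gripper": 0.5}
    - {"x": 0, "y": 0, "z": 0, "ax": 0, "ay": 0, "az": 0, "gripper": 0.5}

```text
clock: 9.48
position: [579.5, -192.9, 91.0]
ee_rot: [-0.678, 0.735, -0.0, -0.0]
contact_force: [-1.6, 1.0, 0.3]
gripper_width: 21.4
grasp_force: 0.6
```

```bash
python3 -c "
from h import *
needle('pics/d9.png')"
```

```text
clk 9.58 fix [  28.1 -125.    91.1] rot [-0.678  0.735 -0.     0.   ] F [-1.5  0.3 -0. ] w 21.3 g 0.5
needle scene/top (rad, contrast, cx, cy) [(1.97, 44.6, 204, 182), (3.03, 83.5, 193, 187)]
```

Emit:
send_rows:
  targets:
    - {"x": 0, "y": -0.2, "z": 0.17, "ax": 0, "ay": 0, "az": 0, "gripper": 0.5}
    - {"x": 0, "y": -0.2, "z": 0.18, "ax": 0, "ay": 0, "az": 0, "gripper": 0.5}
    - {"x": 0, "y": 0, "z": 0, "ax": 0, "ay": 0, "az": 0, "gripper": 0.5}

```text
clock: 9.83
position: [583.4, -193.2, 87.4]
ee_rot: [-0.678, 0.735, 0.0, -0.0]
contact_force: [-1.1, 0.6, 0.1]
gripper_width: 21.1
grasp_force: 0.5
```

```bash
python3 - <<'E'
from h import *
needle('pics/d10.png')
ims=[cv2.resize(cv2.imread(f'pics/d{i}.png')[:,:390],(195,195)) for i in (3,4,5,6,7,8,9,10)]
cv2.imwrite('pics/m.png',np.vstack([np.hstack(ims[:4]),np.hstack(ims[4:])]))
E
```

```text
clk 9.93 fix [  32.  -124.9   87.6] rot [-0.678  0.735 -0.     0.   ] F [-0.9  0.6 -0.2] w 21.4 g 0.5
needle scene/top (rad, contrast, cx, cy) [(1.41, 47.1, 204, 182), (-0.01, 85.8, 193, 187)]
```

View pics/m.png

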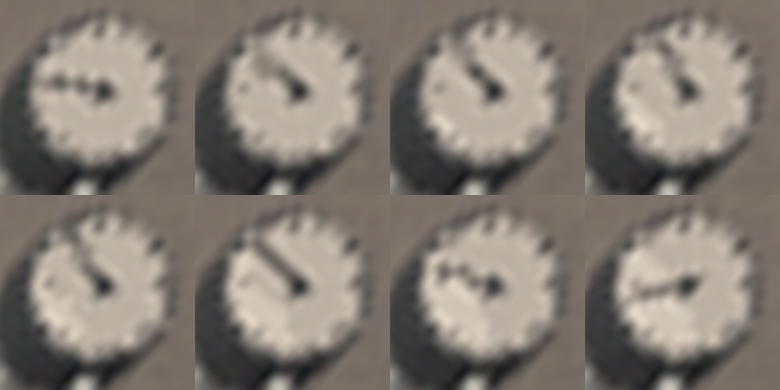

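The eight scene crops show the needle rising (left, then upper left, up to the fourth picture) and falling again. By symmetry the top is at about 0.26 rad, with the handle at x ≈ +11.4 mm. I push it back there with the far finger.

Emit:
send_rows:
  targets:
    - {"x": 0, "y": 0.23, "z": -0.08, "ax": 0, "ay": 0, "az": 0, "gripper": 0.5}
    - {"x": 0, "y": 0.23, "z": -0.08, "ax": 0, "ay": 0, "az": 0, "gripper": 0.5}
    - {"x": 0, "y": 0.23, "z": -0.08, "ax": 0, "ay": 0, "az": 0, "gripper": 0.5}
    - {"x": 0, "y": 0.2, "z": -0.08, "ax": 0, "ay": 0, "az": 0, "gripper": 0.5}
    - {"x": 0, "y": 0.2, "z": -0.17, "ax": 0, "ay": 0, "az": 0, "gripper": 0.5}

```text
clock: 10.35
position: [572.3, -192.3, 92.9]
ee_rot: [-0.678, 0.735, -0.0, 0.0]
contact_force: [1.6, -1.2, -1.1]
gripper_width: 21.3
grasp_force: 0.8
```

Emit:
send_rows:
  targets:
    - {"x": 0, "y": 0.2, "z": -0.15, "ax": 0, "ay": 0, "az": 0, "gripper": 0.5}
    - {"x": 0, "y": 0.2, "z": -0.13, "ax": 0, "ay": 0, "az": 0, "gripper": 0.5}
    - {"x": 0, "y": 0.2, "z": -0.12, "ax": 0, "ay": 0, "az": 0, "gripper": 0.5}
    - {"x": 0, "y": 0.2, "z": -0.1, "ax": 0, "ay": 0, "az": 0, "gripper": 0.5}
    - {"x": 0, "y": 0.2, "z": -0.08, "ax": 0, "ay": 0, "az": 0, "gripper": 0.5}

```text
clock: 10.77
position: [562.9, -191.7, 99.1]
ee_rot: [-0.678, 0.735, -0.001, 0.0]
contact_force: [2.5, -1.5, -0.2]
gripper_width: 21.5
grasp_force: 1.4
```

Emit:
send_rows:
  targets:
    - {"x": 0, "y": 0.2, "z": -0.06, "ax": 0, "ay": 0, "az": 0, "gripper": 0.5}
    - {"x": 0, "y": 0.2, "z": -0.05, "ax": 0, "ay": 0, "az": 0, "gripper": 0.5}
    - {"x": 0, "y": 0, "z": 0, "ax": 0, "ay": 0, "az": 0, "gripper": 0.5}

```text
clock: 11.02
position: [558.1, -191.3, 100.0]
ee_rot: [-0.678, 0.735, -0.0, 0.0]
contact_force: [2.5, -2.4, 0.5]
gripper_width: 21.4
grasp_force: 1.1
```

```bash
python3 -c "
from h import *
needle('pics/d11.png')"
```

```text
clk 11.12 fix [   6.8 -125.1   99.8] rot [-0.678  0.735  0.    -0.   ] F [ 1.8 -0.7  1.6] w 21.3 g 1.1
needle scene/top (rad, contrast, cx, cy) [(2.41, 69.3, 204, 182), (3.0, 81.6, 193, 187)]
```

Emit:
send_rows:
  targets:
    - {"x": 0, "y": -0.23, "z": 0, "ax": 0, "ay": 0, "az": 0, "gripper": 0.5}
    - {"x": 0, "y": -0.23, "z": 0, "ax": 0, "ay": 0, "az": 0, "gripper": 0.5}
    - {"x": 0, "y": 0, "z": 0, "ax": 0, "ay": 0, "az": 0, "gripper": 0.5}

```text
clock: 11.37
position: [562.2, -191.2, 98.9]
ee_rot: [-0.678, 0.735, 0.001, -0.001]
contact_force: [-0.2, 0.4, 0.4]
gripper_width: 21.5
grasp_force: 0.0
```

```bash
python3 -c "
from h import *
needle('pics/d12.png');needle('pics/d13.png')
im,_=arm.get_image('scene');u,v=map(int,proj('scene',F(11,-122,118)))
A=cv2.resize(im[v-25:v+25,u-25:u+25,::-1],None,fx=7.8,fy=7.8,interpolation=cv2.INTER_CUBIC)
cv2.imwrite('pics/m2.png',np.hstack([A,cv2.imread('pics/d13.png')[:,:390]]))"
```

```text
clk 11.47 fix [  10.9 -124.8   99. ] rot [-0.678  0.735  0.001 -0.001] F [ 0.4 -0.5 -0.2] w 21.5 g 0.0
needle scene/top (rad, contrast, cx, cy) [(2.5, 40.8, 204, 182), (2.98, 81.7, 193, 187)]
clk 11.57 fix [  11.1 -124.9   99.2] rot [-0.678  0.735  0.001 -0.   ] F [ 0.3  1.1 -0.1] w 21.1 g 0.0
needle scene/top (rad, contrast, cx, cy) [(2.48, 45.5, 204, 182), (3.02, 78.4, 193, 187)]
```

View pics/m2.png

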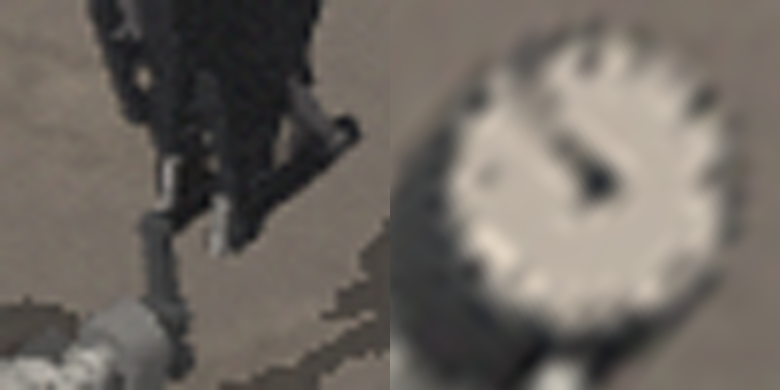

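The left crop shows the handle between the fingers; the right shows the needle at upper left, about 2.5 rad unloaded. To find which side of the top this is, I push 3 mm farther back, release and take averaged readings.

```bash
cat >> h.py <<'E'
def avg(n=6):
    v=[]
    idx=[F(98+x,-18+y,87) for x,y in [(36,36),(36,-36),(-36,-36),(-36,36)]]
    H=cv2.getPerspectiveTransform(np.float32([proj("scene",p) for p in idx]),np.float32([[0,0],[390,0],[390,390],[0,390]]))
    A=np.mean([cv2.cvtColor(arm.get_image("scene")[0],cv2.COLOR_RGB2GRAY).astype(np.float32) for _ in range(n)],0)
    g=cv2.warpPerspective(A,H,(390,390),flags=cv2.INTER_CUBIC);cx,cy=204,182
    t=np.arange(1,3.6,.01)
    for r0,r1 in [(35,70),(45,90),(45,105)]:
        r=np.arange(r0,r1,2);p=cv2.remap(g,(cx-np.outer(np.sin(t),r)).astype(np.float32),(cy+np.outer(np.cos(t),r)).astype(np.float32),cv2.INTER_LINEAR).mean(1)
        p=cv2.GaussianBlur(p[None],(0,0),8)[0];i=p.argmin();s=abs(t-t[i])<.35;w=np.clip(np.percentile(p,40)-p,0,None)*s
        v.append(round(float((w*t).sum()/w.sum()),2))
    st();print("avg needle",v)
E
python3 -c "
from h import *
avg()"
```

```text
clk 11.92 fix [  11.5 -125.    99.6] rot [-0.678  0.735  0.    -0.   ] F [ 0.1 -0.6 -0.1] w 21.3 g 0.0
avg needle [2.46, 2.47, 2.48]
```

Emit:
send_rows:
  targets:
    - {"x": 0, "y": 0.24, "z": 0, "ax": 0, "ay": 0, "az": 0, "gripper": 0.5}
    - {"x": 0, "y": 0.24, "z": 0, "ax": 0, "ay": 0, "az": 0, "gripper": 0.5}
    - {"x": 0, "y": 0.24, "z": -0.06, "ax": 0, "ay": 0, "az": 0, "gripper": 0.5}
    - {"x": 0, "y": 0, "z": 0, "ax": 0, "ay": 0, "az": 0, "gripper": 0.5}
    - {"x": 0, "y": -0.4, "z": 0, "ax": 0, "ay": 0, "az": 0, "gripper": 0.5}

```text
clock: 12.33
position: [559.0, -191.2, 100.4]
ee_rot: [-0.678, 0.735, 0.0, -0.0]
contact_force: [1.0, 0.1, -0.3]
gripper_width: 21.5
grasp_force: 0.0
```

Emit:
send_rows:
  targets:
    - {"x": 0, "y": 0, "z": 0, "ax": 0, "ay": 0, "az": 0, "gripper": 0.5}

```text
clock: 12.42
position: [559.9, -191.3, 100.2]
ee_rot: [-0.678, 0.735, 0.0, -0.0]
contact_force: [-0.0, 0.3, -0.1]
gripper_width: 21.4
grasp_force: 0.0
```

```bash
python3 -c "
from h import *
avg()"
```

```text
clk 12.72 fix [   8.2 -125.   100.1] rot [-0.678  0.735  0.    -0.   ] F [0.2 0.2 0.6] w 21.6 g 0.0
avg needle [2.5, 2.54, 2.57]
```

Emit:
send_rows:
  targets:
    - {"x": 0, "y": 0.24, "z": 0, "ax": 0, "ay": 0, "az": 0, "gripper": 0.5}
    - {"x": 0, "y": 0.24, "z": 0, "ax": 0, "ay": 0, "az": 0, "gripper": 0.5}
    - {"x": 0, "y": 0.2, "z": -0.04, "ax": 0, "ay": 0, "az": 0, "gripper": 0.5}
    - {"x": 0, "y": 0, "z": 0, "ax": 0, "ay": 0, "az": 0, "gripper": 0.5}

```text
clock: 13.05
position: [553.2, -190.8, 101.0]
ee_rot: [-0.678, 0.735, -0.001, 0.0]
contact_force: [1.7, -0.3, -1.2]
gripper_width: 21.1
grasp_force: 0.8
```

Emit:
send_rows:
  targets:
    - {"x": 0, "y": -0.4, "z": 0, "ax": 0, "ay": 0, "az": 0, "gripper": 0.5}
    - {"x": 0, "y": 0, "z": 0, "ax": 0, "ay": 0, "az": 0, "gripper": 0.5}

```text
clock: 13.22
position: [557.1, -191.0, 100.6]
ee_rot: [-0.678, 0.735, 0.0, -0.0]
contact_force: [0.0, 0.2, -0.7]
gripper_width: 21.3
grasp_force: 0.0
```

```bash
python3 -c "
from h import *
avg()"
```

```text
clk 13.52 fix [   5.3 -125.   100.5] rot [-0.678  0.735  0.    -0.   ] F [0.5 0.7 0.7] w 21.5 g 0.0
avg needle [2.46, 2.47, 2.49]
```

Emit:
send_rows:
  targets:
    - {"x": 0, "y": -0.24, "z": 0, "ax": 0, "ay": 0, "az": 0, "gripper": 0.5}
    - {"x": 0, "y": -0.24, "z": 0, "ax": 0, "ay": 0, "az": 0, "gripper": 0.5}
    - {"x": 0, "y": -0.24, "z": 0.03, "ax": 0, "ay": 0, "az": 0, "gripper": 0.5}
    - {"x": 0, "y": -0.23, "z": 0.04, "ax": 0, "ay": 0, "az": 0, "gripper": 0.5}
    - {"x": 0, "y": 0, "z": 0, "ax": 0, "ay": 0, "az": 0, "gripper": 0.5}

```text
clock: 13.93
position: [566.1, -191.8, 99.6]
ee_rot: [-0.678, 0.735, 0.001, -0.001]
contact_force: [-1.8, 0.4, 0.3]
gripper_width: 21.4
grasp_force: 0.7
```

Emit:
send_rows:
  targets:
    - {"x": 0, "y": 0.45, "z": 0, "ax": 0, "ay": 0, "az": 0, "gripper": 0.5}
    - {"x": 0, "y": 0, "z": 0, "ax": 0, "ay": 0, "az": 0, "gripper": 0.5}

```text
clock: 14.1
position: [561.4, -191.3, 99.8]
ee_rot: [-0.678, 0.735, 0.0, 0.0]
contact_force: [-0.8, 0.2, -0.3]
gripper_width: 21.1
grasp_force: 0.0
```

```bash
python3 -c "
from h import *
avg(8)"
```

```text
clk 14.50 fix [  10.7 -125.   100. ] rot [-0.678  0.735 -0.     0.   ] F [-0.7  0.6 -0.3] w 21.1 g 0.0
avg needle [2.5, 2.54, 2.56]
```

The needle stands at about 2.55 rad (6.4 mm) unloaded, the highest found. I lift off, shut the fingers and move over the brake knob.

Emit:
send_rows:
  targets:
    - {"x": 0, "y": 0, "z": -1, "ax": 0, "ay": 0, "az": 0, "gripper": 0.5}
    - {"x": 0, "y": 0, "z": -2, "ax": 0, "ay": 0, "az": 0, "gripper": 0.5}
    - {"x": 0, "y": 0, "z": -3, "ax": 0, "ay": 0, "az": 0, "gripper": 0.5}
    - {"x": 0, "y": 0, "z": -3, "ax": 0, "ay": 0, "az": 0, "gripper": 0.5}
    - {"x": 0, "y": 0, "z": -2, "ax": 0, "ay": 0, "az": 0, "gripper": 1}

```text
clock: 14.92
position: [563.0, -191.8, 214.0]
ee_rot: [-0.678, 0.735, -0.002, 0.001]
contact_force: [0.7, 0.5, -0.2]
gripper_width: 10.7
grasp_force: 0.0
```

Emit:
send_rows:
  targets:
    - {"x": -2, "y": 0, "z": 0, "ax": 0, "ay": 0, "az": 0, "gripper": 1}
    - {"x": -3, "y": 0.2, "z": 0, "ax": 0, "ay": 0, "az": 0, "gripper": 1}
    - {"x": -3, "y": 0.3, "z": 0, "ax": 0, "ay": 0, "az": 0, "gripper": 1}
    - {"x": -3, "y": 0.3, "z": 0, "ax": 0, "ay": 0, "az": 0, "gripper": 1}
    - {"x": -3, "y": 0.3, "z": 0, "ax": 0, "ay": 0, "az": 0, "gripper": 1}

```text
clock: 15.33
position: [562.2, -49.9, 210.9]
ee_rot: [-0.678, 0.735, -0.0, 0.0]
contact_force: [1.1, -0.2, 0.5]
gripper_width: -0.0
grasp_force: 0.0
```

Emit:
send_rows:
  targets:
    - {"x": -2, "y": 0, "z": 0, "ax": 0, "ay": 0, "az": 0, "gripper": 1}
    - {"x": 0, "y": 0, "z": 0, "ax": 0, "ay": 0, "az": 0, "gripper": 1}
    - {"x": 0, "y": 0, "z": 0, "ax": 0, "ay": 0, "az": 0, "gripper": 1}

```text
clock: 15.58
position: [564.2, -30.2, 210.7]
ee_rot: [-0.679, 0.735, -0.0, 0.0]
contact_force: [0.7, -0.8, -0.1]
gripper_width: -0.1
grasp_force: 0.0
```

```bash
python3 - <<'E'
from h import *
avg(6)
im,d=arm.get_image("scene")
m=arm.camera_model("scene");T=np.array(m["cam_to_world"])
u,v=map(int,proj("scene",F(0,35,144)));U,V=np.meshgrid(np.arange(u-12,u+13),np.arange(v-12,v+13));Z=d[v-12:v+13,u-12:u+13]
P=np.stack([(U-m["cx"])*Z/m["fx"],(V-m["cy"])*Z/m["fy"],Z],-1)@T[:3,:3].T+T[:3,3]
Q=(P-o)@np.array([ex,ey,[0,0,1]]).T;q=Q[(Q[...,2]>136)&(Q[...,2]<152)];print(u,v,len(q),q.mean(0),q.min(0),q.max(0))
A=cv2.resize(im[v-60:v+40,u-60:u+60,::-1],None,fx=5,fy=5,interpolation=cv2.INTER_CUBIC);cv2.imwrite("pics/b1.png",A)
E
```

```text
clk 15.88 fix [ -0.5  34.1 209.9] rot [-0.677  0.736  0.    -0.   ] F [ 0.  -0.4 -0.5] w -0.2 g 0.0
avg needle [2.5, 2.54, 2.56]
308 206 59 [ -0.20748356  35.3644971  143.38628202] [-12.06043965  20.9878403  136.37476228] [ 14.61549169  48.0970597  149.16809149]
```

View pics/b1.png

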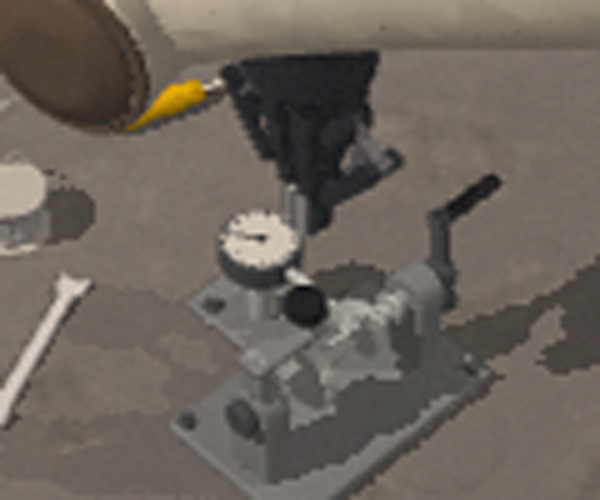

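The fingers hang straight above the knob (crop 305,305), the crank is up and the needle unchanged. I lower and press gently.

Emit:
send_rows:
  targets:
    - {"x": 0, "y": 0, "z": 2, "ax": 0, "ay": 0, "az": 0, "gripper": 1}
    - {"x": 0, "y": 0, "z": 2, "ax": 0, "ay": 0, "az": 0, "gripper": 1}
    - {"x": 0, "y": 0, "z": 1.5, "ax": 0, "ay": 0, "az": 0, "gripper": 1}
    - {"x": 0, "y": 0, "z": 0.5, "ax": 0, "ay": 0, "az": 0, "gripper": 1}
    - {"x": 0, "y": 0, "z": 0, "ax": 0, "ay": 0, "az": 0, "gripper": 1}

```text
clock: 16.35
position: [563.1, -31.6, 148.5]
ee_rot: [-0.677, 0.736, 0.001, -0.001]
contact_force: [-0.7, -0.1, 0.8]
gripper_width: -0.3
grasp_force: 0.0
```

Emit:
send_rows:
  targets:
    - {"x": 0, "y": 0, "z": 0.2, "ax": 0, "ay": 0, "az": 0, "gripper": 1}
    - {"x": 0, "y": 0, "z": 0.2, "ax": 0, "ay": 0, "az": 0, "gripper": 1}
    - {"x": 0, "y": 0, "z": 0.2, "ax": 0, "ay": 0, "az": 0, "gripper": 1}
    - {"x": 0, "y": 0, "z": 0, "ax": 0, "ay": 0, "az": 0, "gripper": 1}

```text
clock: 16.68
position: [564.1, -31.0, 144.2]
ee_rot: [-0.678, 0.735, -0.0, 0.0]
contact_force: [0.5, 0.9, 0.5]
gripper_width: 0.2
grasp_force: 0.0
```

Emit:
send_rows:
  targets:
    - {"x": 0, "y": 0, "z": 0.15, "ax": 0, "ay": 0, "az": 0, "gripper": 1}
    - {"x": 0, "y": 0, "z": 0.15, "ax": 0, "ay": 0, "az": 0, "gripper": 1}
    - {"x": 0, "y": 0, "z": 0, "ax": 0, "ay": 0, "az": 0, "gripper": 1}

```text
clock: 16.93
position: [564.2, -31.0, 141.5]
ee_rot: [-0.678, 0.735, -0.0, 0.0]
contact_force: [-1.5, 0.9, 3.6]
gripper_width: 0.1
grasp_force: 1.7
```

```bash
python3 -c "
from h import *
avg(3)"
```

```text
clk 17.08 fix [ -0.2  35.  141.4] rot [-0.678  0.735 -0.     0.   ] F [-0.7 -0.1  4.1] w -0.1 g 1.8
avg needle [3.49, 3.5, 3.5]
```

Emit:
send_rows:
  targets:
    - {"x": 0, "y": 0, "z": 0.1, "ax": 0, "ay": 0, "az": 0, "gripper": 1}
    - {"x": 0, "y": 0, "z": 0.1, "ax": 0, "ay": 0, "az": 0, "gripper": 1}
    - {"x": 0, "y": 0, "z": 0.1, "ax": 0, "ay": 0, "az": 0, "gripper": 1}
    - {"x": 0, "y": 0, "z": 0, "ax": 0, "ay": 0, "az": 0, "gripper": 1}

```text
clock: 17.42
position: [564.2, -31.0, 137.8]
ee_rot: [-0.678, 0.735, -0.0, 0.0]
contact_force: [-0.7, 0.3, 3.2]
gripper_width: -0.2
grasp_force: 1.4
```

Emit:
send_rows:
  targets:
    - {"x": 0, "y": 0, "z": 0.08, "ax": 0, "ay": 0, "az": 0, "gripper": 1}
    - {"x": 0, "y": 0, "z": 0, "ax": 0, "ay": 0, "az": 0, "gripper": 1}

```text
clock: 17.58
position: [564.2, -31.0, 137.1]
ee_rot: [-0.678, 0.735, -0.0, 0.0]
contact_force: [-0.2, 0.1, 2.9]
gripper_width: 0.1
grasp_force: 1.6
```

The 3.5 reading is at the edge of the search range, most likely the gripper covering the dial. The force is still the sliding 3–4 N, so I press on in small steps until it rises.

Emit:
send_rows:
  targets:
    - {"x": 0, "y": 0, "z": 0.08, "ax": 0, "ay": 0, "az": 0, "gripper": 1}
    - {"x": 0, "y": 0, "z": 0, "ax": 0, "ay": 0, "az": 0, "gripper": 1}

```text
clock: 17.75
position: [564.2, -31.1, 136.7]
ee_rot: [-0.678, 0.735, -0.0, 0.0]
contact_force: [-0.8, 0.5, 6.3]
gripper_width: 0.3
grasp_force: 2.6
```

Emit:
send_rows:
  targets:
    - {"x": 0, "y": 0, "z": 0.06, "ax": 0, "ay": 0, "az": 0, "gripper": 1}
    - {"x": 0, "y": 0, "z": 0, "ax": 0, "ay": 0, "az": 0, "gripper": 1}

```text
clock: 17.92
position: [564.2, -31.0, 136.5]
ee_rot: [-0.678, 0.735, -0.0, 0.0]
contact_force: [-1.3, 0.6, 7.2]
gripper_width: -0.2
grasp_force: 3.5
```

Emit:
send_rows:
  targets:
    - {"x": 0, "y": 0, "z": 0.08, "ax": 0, "ay": 0, "az": 0, "gripper": 1}
    - {"x": 0, "y": 0, "z": 0, "ax": 0, "ay": 0, "az": 0, "gripper": 1}

```text
clock: 18.08
position: [564.3, -31.0, 136.1]
ee_rot: [-0.678, 0.735, -0.0, 0.0]
contact_force: [-2.3, 0.3, 8.2]
gripper_width: 0.2
grasp_force: 4.4
```

Emit:
send_rows:
  targets:
    - {"x": 0, "y": 0, "z": 0.08, "ax": 0, "ay": 0, "az": 0, "gripper": 1}
    - {"x": 0, "y": 0, "z": 0, "ax": 0, "ay": 0, "az": 0, "gripper": 1}

```text
clock: 18.25
position: [564.3, -31.0, 135.8]
ee_rot: [-0.678, 0.735, -0.001, 0.0]
contact_force: [-2.7, 1.2, 10.4]
gripper_width: -0.3
grasp_force: 5.5
```

Emit:
send_rows:
  targets:
    - {"x": 0, "y": 0, "z": 0.1, "ax": 0, "ay": 0, "az": 0, "gripper": 1}
    - {"x": 0, "y": 0, "z": 0, "ax": 0, "ay": 0, "az": 0, "gripper": 1}
    - {"x": 0, "y": 0, "z": 0, "ax": 0, "ay": 0, "az": 0, "gripper": 1}

```text
clock: 18.5
position: [564.3, -31.0, 135.3]
ee_rot: [-0.678, 0.735, -0.001, 0.0]
contact_force: [-3.1, 1.7, 12.8]
gripper_width: -0.4
grasp_force: 6.6
```

Emit:
send_rows:
  targets:
    - {"x": 0, "y": 0, "z": -0.3, "ax": 0, "ay": 0, "az": 0, "gripper": 1}
    - {"x": 0, "y": 0, "z": -0.7, "ax": 0, "ay": 0, "az": 0, "gripper": 1}
    - {"x": 0, "y": 0, "z": -2, "ax": 0, "ay": 0, "az": 0, "gripper": 1}
    - {"x": 0, "y": 0, "z": -3, "ax": 0, "ay": 0, "az": 0, "gripper": 1}
    - {"x": 0, "y": 0, "z": -2, "ax": 0, "ay": 0, "az": 0, "gripper": 1}

```text
clock: 18.92
position: [564.1, -31.2, 214.5]
ee_rot: [-0.678, 0.735, -0.0, -0.0]
contact_force: [1.1, 0.4, 0.8]
gripper_width: 0.1
grasp_force: 0.0
```

Emit:
send_rows:
  targets:
    - {"x": 0, "y": 0, "z": 0, "ax": 0, "ay": 0, "az": 0, "gripper": 1}
    - {"x": 0, "y": 0, "z": 0, "ax": 0, "ay": 0, "az": 0, "gripper": 1}

```text
clock: 19.08
position: [564.1, -30.9, 213.7]
ee_rot: [-0.678, 0.735, -0.0, 0.001]
contact_force: [0.2, -0.1, -0.4]
gripper_width: 0.3
grasp_force: 0.0
```

```bash
python3 - <<'E'
from h import *
avg(6)
qs=[]
for k in range(4):
    im,d=arm.get_image("scene");m=arm.camera_model("scene");T=np.array(m["cam_to_world"])
    u,v=map(int,proj("scene",F(0,35,137)));U,V=np.meshgrid(np.arange(u-2,u+3),np.arange(v-1,v+2));Z=d[v-1:v+2,u-2:u+3]
    P=np.stack([(U-m["cx"])*Z/m["fx"],(V-m["cy"])*Z/m["fy"],Z],-1)@T[:3,:3].T+T[:3,3];qs.append(np.median(P[...,2]))
print(qs)
E
```

```text
clk 19.38 fix [ -1.1  34.9 211.8] rot [-0.678  0.735  0.001 -0.001] F [-0.5  0.4  0.4] w 0.1 g 0.0
avg needle [2.5, 2.54, 2.57]
[np.float64(138.1815886237082), np.float64(137.30595982088778), np.float64(137.05332550631306), np.float64(136.33713115839794)]
```

```bash
python3 -c "
from h import *
print(arm.job_done())"
```

```text
the job is handed in; nothing more can be done
None
```

The job is handed in: the cam stands at the dial's highest reading found (about 2.55 rad, roughly 6.4 mm), the brake knob is pressed down firmly onto the disc, and the arm is clear; no verdict was returned.

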